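Pack the two-layer desk box

TASK

Pack the open wooden desk box in its layers: first the red stapler, on its base, into the narrow bottom compartment and the tape roll, lying flat, into the wide one; then set the lift-out tray fully home on its ledges over them; and last lay the eraser in the green-lined half of the tray and stand the sharpener fully down in the tray's round recess. Leave the mug and the mouse where they are.

Things in the scene. Friction and masses are not known exactly. Their poses are not given: they have to be found in the camera images.
- box: Open brown wooden box, fixed, 166 (x) x 266 (y) x 84 high (all in mm), walls 8, floor 6. Origin: centre of underside, z up. Ledges 12 wide, top at z 52, run inside both long walls (x +-63 to +-75). A divider (top z 36, y +15 to +21) makes two bottom compartments, 126 in x between the ledges: narrow at +y (y 21 to 125, centre 73), wide at -y (y -125 to 15, centre -55).
- tray: Pale wood lift-out tray 140 (x) x 240 (y) x 30 (in mm), floor 5, walls 6, 0.38 kg. Origin: centre of underside, z up. Handle: upright board at y 0, 12 thick in y, 96 long, top z 58. Fits the box either way round with 5 to spare each side, underside on the ledges. +y half (y 6 to 114) open, lined green; -y half a dark insert (top z 15) with a round recess, 54 across, centre x 0, y -60, floor z 5.
- stapler: Small stapler, red arm over a black base, 95 mm long (x), 26 mm wide (y; the arm and the hinge block 24 mm), 40 mm high, 0.11 kg. The red arm spans z = 19 to 39 mm; grip it across y. Origin: centre of its underside; z up when standing on its base.
- roll: Orange roll of adhesive tape lying flat, a ring of outer diameter 60 mm, hole 27 mm, 36 mm high, 0.09 kg. Origin: centre of its underside; z is its axis.
- eraser: White eraser with a blue sleeve, 58 mm long (x), 24 mm wide (y), 14 mm high, 25 g. Origin: centre of its underside.
- sharpener: Round canister pencil sharpener, green with a black top, diameter 40 mm (top part 38 mm), 50 mm high, 45 g. Origin: centre of its underside; z is its axis, up when standing.
- mug: Blue ceramic mug, bystander, diameter 80 mm, 92 mm high, handle on its +y side. Origin: centre of its underside.
- mouse: Grey computer mouse, bystander, 104 (x) by 60 (y) by 34 mm. Origin: centre of its underside.

How it is judged:
By the outcome, as a careful person would: the job done as asked, in the order asked, and still so for the second after the job is handed in, with the robot touching nothing.
It also fails if it takes over 128 s, if anything falls off the work surface, if the arm or the gripper's body presses on something with over 40 N, if the wrist force passes 120 N, or if a joint passes its speed limit or range.

ROBOT

A 6-joint arm with a two-finger parallel gripper is mounted at the origin on the work surface. World frame = base frame: x ahead of the robot, y to its left, z up, the work surface at z = 0. Lengths are in m, angles in rad, forces in N, time in s.
With the tool pointing down it reaches from about 0.325 to 0.85 m from the base axis. Payload 4.4 kg.
Tool frame: the origin (TCP) lies at the very end of the fingers, on their centre line; the grasp point (between the pads) lies 19 mm behind it; z points along the fingers, y is the line along which they close (so a half turn about z gives the same grasp; the last joint's range is limited). The gripper opens to 94 mm and grips with 3 to 60 N. Pads are 16 mm wide; open, the fingers measure 119 mm over their backs; the gripper's body (75 mm by 177 mm) begins 78 mm behind the grasp point.
Start: joints at [1.159, 0.207, 1.542, -0, 1.393, -0.15], TCP at [0.149, 0.555, 0.205] pointing down, gripper open.
Joint ranges: [-2.73, 2.73], [-0.86, 2.22], [0.23, 2.46], [-1.11, 4.25], [0.08, 2.63], [-2.82, 2.82]. Speed limits (rad/s): [2.79, 2.79, 3.14, 3.14, 3.14, 3.14].

INTERFACE

Orientations are given as a rotation vector (axis times angle).
In Python, from workcell import state, grab_frame, camera_params, close_job, boxes_of, tip_of gives the robot as it stands.
- The arm moves only by the tool step_arm, never from a script. Its arguments are lists of equal length, an entry for each row: "travel": the shift along the world's x, y, z in mm, a list of three; "rot": the turn, a rotation vector about the world's x, y, z in degrees, a list of three; "jaw": the closure in counts, from 0 (fully open) to 255 (shut). A call has 1 to 20 rows; each row is the pose to reach, as a shift and turn from the pose commanded when the call began; what a row does not reach only later rows make up. A row lasts 1/12 s, in which the tool goes at most 41.7 mm and 7.16 degrees, less where a joint would pass 70% of its speed; a pose out of reach is approached as far as the arm can. A call with a gripper value outside its range is refused whole. The fingers move at their own pace and stop on an object; "grip_force" is the grip in N (left out, the last holds). Time passes only in rows, so rows that repeat a pose let the fingers close. It gives the time, the measured TCP pose, the force, the opening and the grip force at its end, in the units of the state.
- state(): the state, without advancing time (a new reading comes with each control period).
- grab_frame(name): name is "scene" or "top" or "wrist"; returns (picture, depth): 400x640x3 uint8, red, green, blue; 400x640 float32, m along the optical axis (not along the pixel's ray), 0 where there is no reading.
- camera_params(name): a dict with "vertical_fov" (degrees; the focal length in pixels is half the picture's height over the tangent of half this angle, whatever the lens; pixels are square), "cx", "cy" (the principal point, pixels), "origin" and "attitude" of the camera in the world; the wrist camera has in their place "hand_eye" (4x4, takes a point from camera to tool coordinates, whose origin is the TCP and whose axes are the flange's). Camera axes: x right, y down, z forward; pixel columns grow to the right and rows downward; lengths in m; the calibration is good to about 2 mm. A picture is of the moment at which its call begins: read the wrist's pose just before it. camera_params takes no time and is no camera call.
- close_job(): hands the job in; it is judged then, once.
Trained networks look in the newest picture that a camera, given by its name, has taken for a name from the list of things; names that differ only in an ending like _2 or _b are one class to them, and where a whole thing is asked for, a point or a joint stands for the part that bears it (a point fixed in the world has none). Each returns a list of dicts, best first, with "conf" (0 to 1); they miss things now and then, are a little off and sometimes report something else, mostly with a low value. They report only what shows in the picture. A call takes as long as a camera call.
- boxes_of(camera, target): "centre" ([column, row] in pixels, amid what is visible of it).
- tip_of(camera, target): "centre" ([column, row] in pixels: a listed point, or the origin of a listed thing).
The state is a dict: "t": time; "q": joint angles; "qd": joint speeds; "effort": joint torques, N m; "position": TCP position; "tcp_rot": TCP orientation; "contact_force": force on the tool from outside, world axes, zero at the start; "torque": the same for the moment, N m; "opening": finger opening in m; "finger_force": force on a finger pad.
Only numpy, scipy, OpenCV 4.12 (cv2) and the standard library are available. Lean on these libraries where they do the work, as an engineer would, in place of code of your own. Each camera call takes 0.05 s, during which the arm holds its last target. There are 200 camera calls.

## Working session

There is one attempt and no reset: what is moved stays moved. The work goes in short steps, Python scripts to look and compute and a tool call to move; the robot and the scene stay as the last step left them, time stands still between calls to the robot, and variables do not carry over. Pictures are saved under pics/ and viewed, at most 14 in all, crops included, and the job is handed in when it is done.

Besides the shell and the picture viewer there is one more tool, called after "Emit:" by a JSON object that holds its "api" and its "payload", one argument or row to a line. step_arm: Moves the arm, as the interface text tells. Its arguments: {"type":"object","properties":{"travel":{"type":"array","items":{"type":"array","items":{"type":"number"}}},"rot":{"type":"array","items":{"type":"array","items":{"type":"number"}}},"jaw":{"type":"array","items":{"type":"number"}},"grip_force":{"type":"number"}},"required":["travel","rot","jaw"]}

```bash
mkdir -p pics; ls; cat > h.py <<'E'
import numpy as np, cv2
from workcell import *
from scipy.spatial.transform import Rotation as R
def cam(n):
    p=camera_params(n); f=200/np.tan(np.radians(p["vertical_fov"])/2)
    if "hand_eye" in p:
        s=state(); T=np.eye(4); T[:3,:3]=R.from_rotvec(s["tcp_rot"]).as_matrix(); T[:3,3]=s["position"]
        T=T@np.array(p["hand_eye"]); return f,p["cx"],p["cy"],T[:3,:3],T[:3,3]
    A=np.array(p["attitude"]); 
    return f,p["cx"],p["cy"],A,np.array(p["origin"])
def cloud(d,c):
    f,cx,cy,A,o=c; v,u=np.indices(d.shape)
    P=np.stack([(u-cx)/f*d,(v-cy)/f*d,d],-1)@A.T+o
    P[d==0]=np.nan; return P
def save(n,im): cv2.imwrite("pics/"+n,cv2.cvtColor(im,cv2.COLOR_RGB2BGR))
E
python3 - <<'E'
from h import *
print(state())
for n in("top","scene"):
    print(camera_params(n))
    im,d=grab_frame(n); save(n+"0.png",im); np.savez(n+"0.npz",im=im,d=d)
    for t in "box tray stapler roll eraser sharpener mug mouse".split():
        print(n,t,[(np.round(b["centre"]),round(b["conf"],2)) for b in boxes_of(n,t)[:2]])
print(camera_params("wrist"))
E
```

```text
pics
{'t': 0.0, 'q': array([ 1.15850840e+00,  2.07413776e-01,  1.54294038e+00,  3.19158001e-06,
        1.39350028e+00, -1.50508272e-01]), 'qd': array([ 0.0005087 ,  0.00010094,  0.00028895,  0.00135936,  0.00020246,
       -0.00108551]), 'effort': array([ 2.37683969e-03, -3.70881379e+01, -2.81415814e+01,  6.98120054e-02,
        3.61345557e-02, -1.64482353e-04]), 'position': array([0.14849793, 0.55465979, 0.2043008 ]), 'tcp_rot': array([-0.40994766, -3.11409227,  0.003411  ]), 'contact_force': array([-0.09233957, -0.48553646, -0.84368288]), 'torque': array([0.02761341, 0.00935402, 0.0177154 ]), 'finger_force': 0.0, 'opening': 0.09368172765176476}
{'vertical_fov': 48.23788142471299, 'cx': 315.9295337226265, 'cy': 192.06377900614976, 'origin': array([ 0.27986955, -0.01093937,  1.44940916]), 'attitude': array([-2.12156625,  2.14674268, -0.18897021])}
top box [(array([254., 156.]), 0.8)]
top tray [(array([355., 159.]), 0.82)]
top stapler [(array([267., 227.]), 0.58)]
top roll [(array([183., 211.]), 0.81)]
top eraser [(array([432., 212.]), 0.64)]
top sharpener [(array([345., 220.]), 0.62
[... 393 characters left out ...]
2., 183.]), 0.78)]
scene roll [(array([397., 160.]), 0.75)]
scene eraser [(array([186., 271.]), 0.81)]
scene sharpener [(array([276., 216.]), 0.82)]
scene mug [(array([454., 167.]), 0.67)]
scene mouse [(array([225., 316.]), 0.77), (array([453., 167.]), 0.51)]
{'vertical_fov': 71.26254186371546, 'cx': 322.7192964272649, 'cy': 199.42841710211033, 'hand_eye': array([[-1.85372054e-04, -9.71078341e-01, -2.38761014e-01,
         6.76308068e-02],
       [ 9.99999835e-01, -5.03817323e-05, -5.71481130e-04,
        -9.52407829e-04],
       [ 5.42923754e-04, -2.38761081e-01,  9.71078190e-01,
        -1.79070169e-01],
       [ 0.00000000e+00,  0.00000000e+00,  0.00000000e+00,
         1.00000000e+00]])}
```

```bash
sed -i 's/A=np.array(p\["attitude"\]);/A=R.from_rotvec(p["attitude"]).as_matrix()/' h.py
python3 - <<'E'
from h import *
D=np.load("top0.npz"); im,d=D["im"],D["d"]
P=cloud(d,cam("top"))
for n,(u,v) in dict(box=(254,156),tray=(355,159),stapler=(267,227),roll=(183,211),eraser=(432,212),sharp=(345,220),mug=(176,155),mouse=(432,158)).items():
    print(n,np.round(P[v,u],3))
save("topcrop.png",cv2.resize(im[90:290,130:490],None,fx=2.2,fy=2.2,interpolation=cv2.INTER_CUBIC))
# table-segmentation: each object's min-area rect of points above z>8mm
m=((P[...,2]>0.008)).astype(np.uint8)
n,l,s,c=cv2.connectedComponentsWithStats(m)
for i in range(1,n):
    if s[i,4]>60:
        q=P[l==i]; r=cv2.minAreaRect((q[:,:2]*1000).astype(np.float32)); print(s[i],np.round(r[0]),np.round(r[1]),round(r[2],1),"zmax",np.round(np.percentile(q[:,2],[50,98]),3))
E
```

```text
box [0.649 0.182 0.024]
tray [ 0.635 -0.149  0.023]
stapler [0.417 0.14  0.003]
roll [0.468 0.404 0.037]
eraser [ 0.459 -0.397  0.007]
sharp [ 0.432 -0.11   0.053]
mug [0.66  0.444 0.006]
mouse [ 0.633 -0.399  0.036]
[ 251   63  128   45 4495] [900. -18.] [135. 430.] 3.6 zmax [0.016 0.023]
[ 497   65  101   74 5818] [ 832. -804.] [255. 322.] 2.8 zmax [0.014 0.02 ]
[ 211  120   92   66 2466] [653. 165.] [268. 169.] 81.8 zmax [0.053 0.087]
[ 318  133   79   52 1799] [ 639. -158.] [143. 247.] 7.2 zmax [0.018 0.059]
[162 134  33  37 597] [654. 431.] [105.  79.] 53.3 zmax [0.06  0.095]
[422 143  21  33 552] [ 636. -403.] [ 59. 106.] 80.8 zmax [0.03  0.039]
[424 205  15  18 133] [ 454. -391.] [57. 26.] 28.2 zmax [0.014 0.019]
[176 207  21  19 279] [453. 397.] [57. 60.] 1.9 zmax [0.034 0.041]
[264 211  17  30 226] [420. 123.] [92. 24.] 19.4 zmax [0.036 0.042]
[341 215  12  14 132] [ 429. -115.] [38. 35.] 0.4 zmax [0.049 0.056]
[    0   304   178    96 10493] [125. 569.] [184. 670.] 5.1 zmax [0.586 0.667]
[ 280  329   63   71 4079] [2. 1.] [192. 191.] 90.0 zmax [0.318 0.352]
```

View pics/topcrop.png

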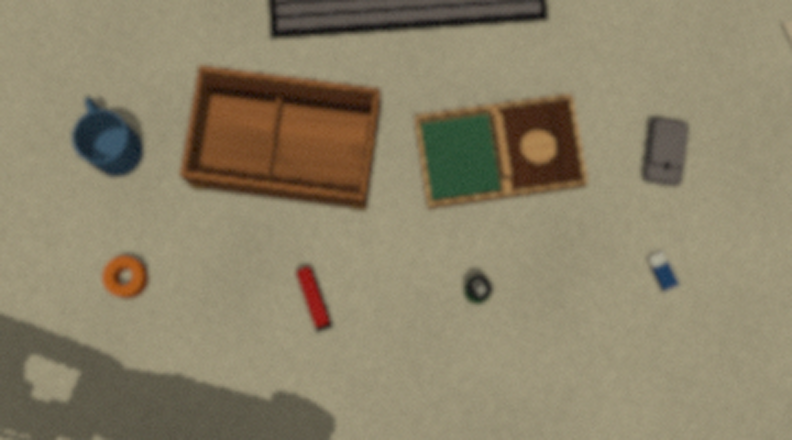

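View pics/scene0.png

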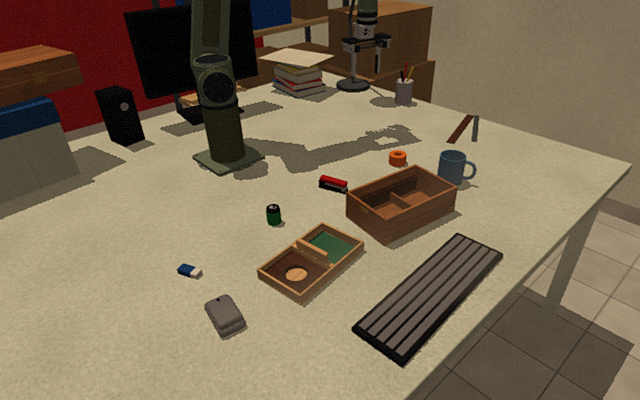

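The top view shows the box (crop 285,135) with its narrow compartment on the left (+y), and the tray (500,150) with its green half on the left. The stapler is at (313,297), the roll at (125,275), the sharpener at (478,285) and the eraser at (662,270). All of them stand upright in the scene view.

Emit:
{"api": "step_arm", "payload": {
  "travel": [
    [272,-431,-10],
    [272,-431,-10],
    [272,-431,-10],
    [272,-431,-10],
    [272,-431,-10],
    [272,-431,-10],
    [272,-431,-10],
    [272,-431,-10],
    [272,-431,-10],
    [272,-431,-10],
    [272,-431,-10],
    [272,-431,-10],
    [272,-431,-10],
    [272,-431,-10],
    [272,-431,-10],
    [272,-431,-10],
    [272,-431,-10],
    [272,-431,-10]
  ],
  "rot": [
    [0,0,34.4],
    [0,0,34.4],
    [0,0,34.4],
    [0,0,34.4],
    [0,0,34.4],
    [0,0,34.4],
    [0,0,34.4],
    [0,0,34.4],
    [0,0,34.4],
    [0,0,34.4],
    [0,0,34.4],
    [0,0,34.4],
    [0,0,34.4],
    [0,0,34.4],
    [0,0,34.4],
    [0,0,34.4],
    [0,0,34.4],
    [0,0,34.4]
  ],
  "jaw": [0,0,0,0,0,0,0,0,0,0,0,0,0,0,0,0,0,0]
}}

```text
t: 2.4
position: [0.4202, 0.1255, 0.1954]
tcp_rot: [0.533, -3.096, -0.0]
contact_force: [-0.2, -1.0, -0.3]
opening: 0.0942
finger_force: 0.0
```

```bash
cat >> h.py <<'E'
def psi():
    y=R.from_rotvec(state()["tcp_rot"]).as_matrix()[:,1]; return np.degrees(np.arctan2(y[1],y[0]))
def blobs(P,zlo,zhi=0.2,amin=150,mask=None):
    m=((P[...,2]>zlo)&(P[...,2]<zhi))
    if mask is not None: m&=mask
    n,l,s,c=cv2.connectedComponentsWithStats(m.astype(np.uint8))
    for i in range(1,n):
        if s[i,4]>amin:
            q=P[l==i]; r=cv2.minAreaRect((q[:,:2]*1000).astype(np.float32))
            print(s[i],"ctr",np.round(r[0],1),np.round(r[1],1),round(r[2],1),"med",np.round(np.median(q,0)*1000,1),"z98",np.round(np.percentile(q[:,2],98)*1000,1))
E
python3 - <<'E'
from h import *
s=state(); print(s["t"],s["position"],psi(),s["tcp_rot"])
c=cam("wrist"); im,d=grab_frame("wrist"); save("w1.png",im); np.savez("w1.npz",im=im,d=d)
P=cloud(d,c)
print("table z",np.nanmedian(P[...,2][np.abs(P[...,2])<0.01]))
blobs(P,0.028,0.1); blobs(P,0.008,0.1)
E
```

```text
2.4 [0.42018344 0.1255476  0.19542873] 109.5279807149825 [ 5.32769901e-01 -3.09600853e+00 -4.02268984e-04]
table z -0.00011265190860956786
[ 100  110   46   35 1308] ctr [ 430.4 -119. ] [38.2 38.8] 56.9 med [ 428.3 -114.3   49.6] z98 51.8
[ 310  149   20   72 1357] ctr [420.3 119.4] [89.9 24. ] 19.9 med [418.2 119.2  36.5] z98 39.2
[   0  205  166   56 1332] ctr [ 586.4 -150.9] [ 39.3 211.3] 7.6 med [ 577.1 -160.    30.3] z98 58.3
[233 264  52  19 509] ctr [560.5  88.5] [60.1  2.5] 81.3 med [558.3  75.8  44.2] z98 71.6
[ 281  314  124   34 2419] ctr [582.3 215. ] [ 98.2 151.8] 26.8 med [580.1 216.6  64.3] z98 84.7
[191 327  39  29 326] ctr [692.9  44.7] [64.1 32. ] 41.7 med [700.9  41.   36.9] z98 64.0
[ 100  110   56   35 1616] ctr [ 430.4 -118.9] [38.2 38.8] 56.9 med [ 427.7 -111.3   49. ] z98 51.7
[ 310  148   20   73 1410] ctr [420.1 119.4] [90.4 24. ] 19.8 med [416.7 118.6  36.4] z98 39.2
[   0  198  174   85 5375] ctr [ 625.2 -157.1] [115.3 234.6] 7.5 med [ 592.7 -200.4   16.1] z98 53.5
[472 249  37  34 314] ctr [449.  377.2] [24.7 58.6] 72.1 med [451.4 367.5  16.2] z98 28.5
[233 256  70  27 903] ctr [562.4 101.3] [86.1  3.6] 80.6 med [559.3  81.9  31.1] z98 69.4
[ 281  314  124   34 2832] ctr [589.1 218.7] [112.1 153.5] 26.2 med [581.4 221.8  58.7] z98 84.6
[191 317  66  39 869] ctr [701.2  65.2] [97.  38.9] 56.7 med [702.7  52.   23.6] z98 54.8
```

View pics/w1.png

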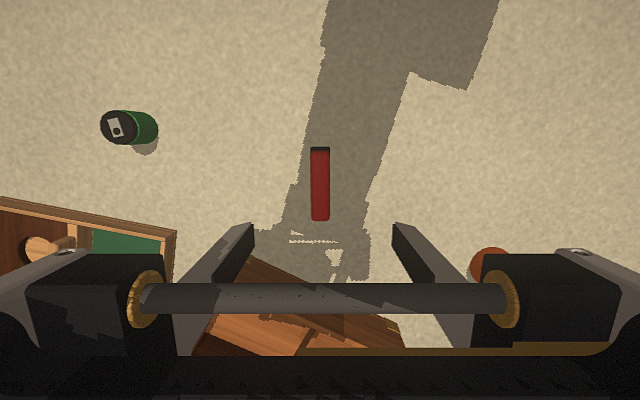

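The stapler is centred under the hand at pixels (320,185), with yaw 19.8°.

Emit:
{"api": "step_arm", "payload": {
  "travel": [
    [0,-6,-60],
    [0,-6,-120],
    [0,-6,-160],
    [0,-6,-175],
    [0,-6,-181],
    [0,-6,-181],
    [0,-6,-181],
    [0,-6,-181],
    [0,-6,-181],
    [0,-6,-181],
    [0,-6,-181],
    [0,-6,-181],
    [0,-6,-181],
    [0,-6,-181],
    [0,-6,-181],
    [0,-6,-181]
  ],
  "rot": [
    [0,0,0.3],
    [0,0,0.3],
    [0,0,0.3],
    [0,0,0.3],
    [0,0,0.3],
    [0,0,0.3],
    [0,0,0.3],
    [0,0,0.3],
    [0,0,0.3],
    [0,0,0.3],
    [0,0,0.3],
    [0,0,0.3],
    [0,0,0.3],
    [0,0,0.3],
    [0,0,0.3],
    [0,0,0.3]
  ],
  "jaw": [60,60,60,60,60,60,60,255,255,255,255,255,255,255,255,255],
  "grip_force": 25
}}

```text
t: 3.78
position: [0.4209, 0.1186, 0.0146]
tcp_rot: [-0.537, 3.095, 0.001]
contact_force: [-1.0, 1.5, 3.1]
opening: 0.0237
finger_force: 25.0
```

```bash
python3 - <<'E'
from h import *
D=np.load("top0.npz"); P=cloud(D["d"],cam("top"))
# rims: box wall tops z 84, tray rim z 30
for zlo,zhi,reg in((0.076,0.095,(400,800,0,310)),(0.026,0.04,(500,800,-310,0))):
    x,y=P[...,0]*1000,P[...,1]*1000
    m=(P[...,2]>zlo)&(P[...,2]<zhi)&(x>reg[0])&(x<reg[1])&(y>reg[2])&(y<reg[3])
    q=P[m]; r=cv2.minAreaRect((q[:,:2]*1000).astype(np.float32)); print(m.sum(),r,np.median(q[:,2]))
x,y=P[...,0]*1000,P[...,1]*1000
m=(P[...,2]<0.004)&(x>350)&(x<700)&(abs(y)<400)&(P[...,2]>-.01); print("table",np.median(P[m][:,2]))
E
```

```text
744 ((653.693603515625, 166.1148681640625), (266.80694580078125, 167.511962890625), 81.97359466552734) 0.08293699360091089
439 ((638.0852661132812, -154.7666778564453), (140.8973388671875, 239.9003448486328), 7.404410362243652) 0.030040015735304904
table -0.0005926336703167001
```

Emit:
{"api": "step_arm", "payload": {
  "travel": [
    [0,0,40],
    [0,0,80],
    [0,0,120],
    [30,20,150],
    [70,40,150],
    [243,120,150],
    [243,120,150],
    [243,120,150],
    [243,120,150],
    [243,120,150],
    [243,120,150],
    [243,120,150],
    [243,120,150],
    [243,120,150]
  ],
  "rot": [
    [0,0,0],
    [0,0,0],
    [0,0,0],
    [0,0,-5],
    [0,0,-10],
    [0,0,-27.8],
    [0,0,-27.8],
    [0,0,-27.8],
    [0,0,-27.8],
    [0,0,-27.8],
    [0,0,-27.8],
    [0,0,-27.8],
    [0,0,-27.8],
    [0,0,-27.8]
  ],
  "jaw": [255,255,255,255,255,255,255,255,255,255,255,255,255,255]
}}

```text
t: 4.95
position: [0.6625, 0.2378, 0.1643]
tcp_rot: [-0.222, -3.132, 0.001]
contact_force: [0.2, -0.2, -0.3]
opening: 0.0239
finger_force: 25.0
```

```bash
python3 - <<'E'
from h import *
s=state(); print(s["t"],s["position"],psi(),s["opening"])
c=cam("wrist"); im,d=grab_frame("wrist"); save("w2.png",im); np.savez("w2.npz",im=im,d=d)
P=cloud(d,c)
blobs(P,0.072,0.1); blobs(P,0.13,0.26,100)
E
```

```text
4.95 [0.66249197 0.23782369 0.16428092] 81.888949670369 0.023931374546280703
[  92  117  296  166 7232] ctr [653.7 161.9] [266.9 164.3] 81.9 med [603.4  88.1  83.5] z98 85.2
[ 466  118  100  101 3559] ctr [652.3 424.8] [95.8 79.6] 58.3 med [649.4 433.7  86. ] z98 92.7
[ 275  163   96  120 7347] ctr [652.4 237.4] [76.3 46. ] 9.3 med [652.6 238.6 187.2] z98 236.7
[284 314   9  34 182] ctr [662.8 223. ] [ 0.5 17.6] 81.8 med [665.  222.8 253.7] z98 259.5
[353 314  10  34 184] ctr [666.8 249.6] [ 0.4 16.7] 81.6 med [668.8 249.3 254. ] z98 259.6
```

View pics/w2.png

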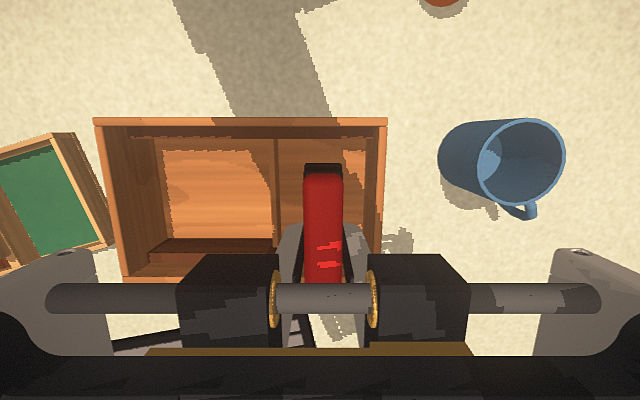

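The stapler hangs level over the narrow compartment: the box's divider is at column 275 and the end wall at 380.

Emit:
{"api": "step_arm", "payload": {
  "travel": [
    [0,-1,-40],
    [0,-1,-80],
    [0,-1,-110],
    [0,-1,-130],
    [0,-1,-138],
    [0,-1,-143],
    [0,-1,-143],
    [0,-1,-143],
    [0,-1,-143],
    [0,-1,-143],
    [0,-1,-143],
    [0,-1,-143],
    [0,-1,-143],
    [0,-1,-143],
    [0,-1,-100],
    [0,-1,-60],
    [0,-1,-20],
    [0,-1,30],
    [0,-1,30]
  ],
  "rot": [
    [0,0,0],
    [0,0,0],
    [0,0,0],
    [0,0,0],
    [0,0,0],
    [0,0,0],
    [0,0,0],
    [0,0,0],
    [0,0,0],
    [0,0,0],
    [0,0,0],
    [0,0,0],
    [0,0,0],
    [0,0,0],
    [0,0,0],
    [0,0,0],
    [0,0,0],
    [0,0,0],
    [0,0,0]
  ],
  "jaw": [255,255,255,255,255,255,255,255,110,110,110,110,110,110,110,110,110,110,110]
}}

```text
t: 6.58
position: [0.6685, 0.2386, 0.2048]
tcp_rot: [0.221, 3.119, 0.007]
contact_force: [0.9, -0.6, 1.6]
opening: 0.0534
finger_force: 0.0
```

Emit:
{"api": "step_arm", "payload": {
  "travel": [
    [-210,157,-20],
    [-210,157,-20],
    [-210,157,-20],
    [-210,157,-20],
    [-210,157,-20],
    [-210,157,-20],
    [-210,157,-20],
    [-210,157,-20],
    [-210,157,-20],
    [-210,157,-20],
    [-210,157,-20]
  ],
  "rot": [
    [0,0,0],
    [0,0,0],
    [0,0,0],
    [0,0,0],
    [0,0,0],
    [0,0,0],
    [0,0,0],
    [0,0,0],
    [0,0,0],
    [0,0,0],
    [0,0,0]
  ],
  "jaw": [0,0,0,0,0,0,0,0,0,0,0]
}}

```text
t: 7.5
position: [0.4557, 0.3933, 0.1746]
tcp_rot: [0.225, 3.132, -0.0]
contact_force: [-0.4, 0.2, 0.0]
opening: 0.0941
finger_force: 0.0
```

```bash
python3 - <<'E'
from h import *
s=state(); print(s["t"],s["position"],psi(),s["opening"])
c=cam("wrist"); im,d=grab_frame("wrist"); save("w3.png",im)
P=cloud(d,c)
blobs(P,0.02,0.06,200)
c=cam("top"); im,d=grab_frame("top"); save("top3.png",cv2.resize(im[110:200,190:320],None,fx=5,fy=5))
P=cloud(d,c); x,y=P[...,0],P[...,1]
blobs(P,0.03,0.055,30,(abs(x-.663)<.055)&(abs(y-.238)<.04))
E
```

```text
7.5 [0.4557205  0.393342   0.17458595] 81.76952747394519 0.09407669026985489
[ 300  163   51   51 1693] ctr [454.  394.5] [58.6 58.8] 20.4 med [453.5 394.6  35.8] z98 37.3
[268 314   9  42 270] ctr [638.6 298.6] [ 1.1 93. ] 82.1 med [635.6 299.   41.5] z98 58.7
[333 314  63  28 360] ctr [625.7 417.5] [34.9 79.2] 2.2 med [621.2 396.2  52.3] z98 59.5
[220 334  22  22 437] ctr [645.2 240. ] [22.8 43.6] 81.9 med [640.8 242.9  44. ] z98 45.9
[346 337  49  11 313] ctr [674.6 425. ] [20.2 62.4] 13.9 med [679.  433.5  28.4] z98 55.2
[230 137  12  28 211] ctr [664.3 239.9] [25.6 92.9] 81.8 med [662.7 238.2  41.8] z98 48.6
```

View pics/top3.png

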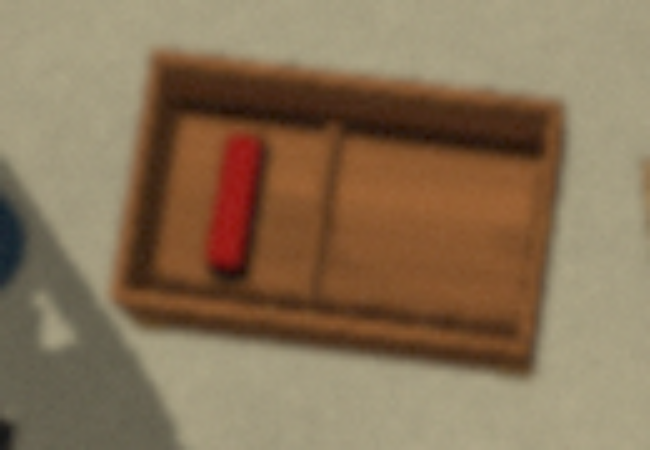

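The stapler sits upright in the narrow compartment (crop 235,200).

Emit:
{"api": "step_arm", "payload": {
  "travel": [
    [-1,1,-40],
    [-1,1,-80],
    [-1,1,-120],
    [-1,1,-150],
    [-1,1,-163],
    [-1,1,-168],
    [-1,1,-168],
    [-1,1,-168],
    [-1,1,-168],
    [-1,1,-168],
    [-1,1,-168],
    [-1,1,-168],
    [-1,1,-168],
    [-1,1,-168]
  ],
  "rot": [
    [0,0,0],
    [0,0,0],
    [0,0,0],
    [0,0,0],
    [0,0,0],
    [0,0,0],
    [0,0,0],
    [0,0,0],
    [0,0,0],
    [0,0,0],
    [0,0,0],
    [0,0,0],
    [0,0,0],
    [0,0,0]
  ],
  "jaw": [0,0,0,0,0,0,0,255,255,255,255,255,255,255],
  "grip_force": 18
}}

```text
t: 8.77
position: [0.4534, 0.3959, 0.0075]
tcp_rot: [0.222, 3.132, 0.002]
contact_force: [-0.6, -1.2, 4.9]
opening: 0.0606
finger_force: 18.0
```

Emit:
{"api": "step_arm", "payload": {
  "travel": [
    [0,0,40],
    [0,0,80],
    [0,0,120],
    [0,0,150],
    [193,-287,150],
    [193,-287,150],
    [193,-287,150],
    [193,-287,150],
    [193,-287,150],
    [193,-287,150],
    [193,-287,150],
    [193,-287,150],
    [193,-287,150],
    [193,-287,150],
    [193,-287,150],
    [193,-287,150],
    [193,-287,150]
  ],
  "rot": [
    [0,0,0],
    [0,0,0],
    [0,0,0],
    [0,0,0],
    [0,0,0],
    [0,0,0],
    [0,0,0],
    [0,0,0],
    [0,0,0],
    [0,0,0],
    [0,0,0],
    [0,0,0],
    [0,0,0],
    [0,0,0],
    [0,0,0],
    [0,0,0],
    [0,0,0]
  ],
  "jaw": [255,255,255,255,255,255,255,255,255,255,255,255,255,255,255,255,255]
}}

```text
t: 10.18
position: [0.6447, 0.1102, 0.1561]
tcp_rot: [-0.218, -3.133, -0.001]
contact_force: [0.1, -0.1, -1.2]
opening: 0.0605
finger_force: 18.0
```

```bash
python3 - <<'E'
from h import *
s=state(); print(s["t"],s["position"],psi(),s["opening"])
c=cam("wrist"); im,d=grab_frame("wrist"); save("w4.png",im); np.savez("w4.npz",im=im,d=d)
P=cloud(d,c)
blobs(P,0.076,0.1,150)
E
```

```text
10.1833 [0.6446641  0.11016738 0.1561147 ] 82.021497325485 0.060509325149154025
[ 233  116  306  145 5966] ctr [638.5 164.6] [267.1 134.8] 81.4 med [590.7 194.4  83.5] z98 85.1
[ 609  126   31   79 1426] ctr [649.1 389.1] [72.4 24.1] 1.6 med [646.1 382.1  84.8] z98 92.4
```

View pics/w4.png

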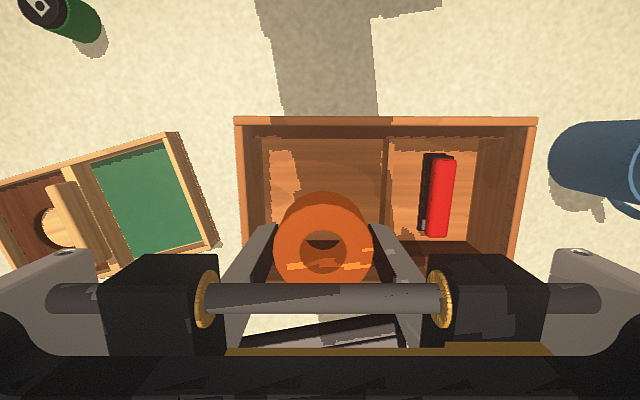

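The roll hangs level over the wide compartment at (323,240), and the stapler stands in the narrow one at (437,195).

Emit:
{"api": "step_arm", "payload": {
  "travel": [
    [0,-1,-40],
    [0,-1,-80],
    [0,-1,-110],
    [0,-1,-130],
    [0,-1,-137],
    [0,-1,-142],
    [0,-1,-142],
    [0,-1,-142],
    [0,-1,-142],
    [0,-1,-142],
    [0,-1,-142],
    [0,-1,-142],
    [0,-1,-142],
    [0,-1,-100],
    [0,-1,-60],
    [0,-1,-20],
    [0,-1,20],
    [0,-1,50],
    [0,-1,50]
  ],
  "rot": [
    [0,0,0],
    [0,0,0],
    [0,0,0],
    [0,0,0],
    [0,0,0],
    [0,0,0],
    [0,0,0],
    [0,0,0],
    [0,0,0],
    [0,0,0],
    [0,0,0],
    [0,0,0],
    [0,0,0],
    [0,0,0],
    [0,0,0],
    [0,0,0],
    [0,0,0],
    [0,0,0],
    [0,0,0]
  ],
  "jaw": [255,255,255,255,255,255,255,255,50,50,50,50,50,50,50,50,50,50,50]
}}

```text
t: 11.82
position: [0.651, 0.1076, 0.2166]
tcp_rot: [0.221, 3.117, 0.003]
contact_force: [0.6, -0.2, 0.7]
opening: 0.0759
finger_force: 0.0
```

Emit:
{"api": "step_arm", "payload": {
  "travel": [
    [66,-266,0],
    [66,-266,0],
    [66,-266,0],
    [66,-266,0],
    [66,-266,0],
    [66,-266,0],
    [66,-266,0],
    [66,-266,0],
    [66,-266,0],
    [66,-266,0],
    [66,-266,0],
    [66,-266,0]
  ],
  "rot": [
    [0,0,15.4],
    [0,0,15.4],
    [0,0,15.4],
    [0,0,15.4],
    [0,0,15.4],
    [0,0,15.4],
    [0,0,15.4],
    [0,0,15.4],
    [0,0,15.4],
    [0,0,15.4],
    [0,0,15.4],
    [0,0,15.4]
  ],
  "jaw": [130,130,130,130,130,130,130,130,130,130,130,130]
}}

```text
t: 12.82
position: [0.7117, -0.1566, 0.2065]
tcp_rot: [0.203, -3.135, -0.001]
contact_force: [0.6, -0.2, -0.5]
opening: 0.0462
finger_force: 0.0
```

```bash
python3 - <<'E'
from h import *
s=state(); print(s["t"],s["position"],psi(),s["opening"],s["contact_force"])
c=cam("wrist"); im,d=grab_frame("wrist"); save("w5.png",im); np.savez("w5.npz",im=im,d=d)
P=cloud(d,c)
blobs(P,0.024,0.07,150); print(); blobs(P,0.05,0.07,100)
c=cam("top"); im,d=grab_frame("top"); P=cloud(d,c); x,y=P[...,0],P[...,1]
blobs(P,0.03,0.06,30,(abs(x-.653)<.05)&(abs(y-.165)<.11))
E
```

```text
12.8167 [ 0.71174048 -0.1566452   0.20650158] 97.42591682296734 0.04618283096422993 [ 0.59379272 -0.2462313  -0.51029798]
[ 229   66  203  118 4726] ctr [ 639.1 -159. ] [140.6 240.6] 7.4 med [ 629.7 -158.9   29.8] z98 58.5
[  99   70   54   70 2898] ctr [ 643.2 -408.4] [54.6 77.1] 79.8 med [ 643.6 -405.5   33.7] z98 35.6
[ 453   70   80  145 3125] ctr [635.8  30. ] [  4.5 166.1] 82.0 med [628.2  31.1  49.1] z98 69.3
[ 487   82  153  174 6015] ctr [655.2 168.7] [240.9 151.1] 81.8 med [625.8 159.4  51.1] z98 67.6
[ 509  139   58   49 2068] ctr [649.  105.4] [59.4 59.3] 44.1 med [648.2 101.5  41.1] z98 43.0
[ 602  153   38   72 1432] ctr [666.5 234.4] [26.2 91.9] 83.3 med [675.7 227.2  38.9] z98 43.3

[ 463   70   70  145 1512] ctr [635.7  29.8] [  4.2 165.3] 81.8 med [627.7  30.7  60.7] z98 69.7
[325  83  11  86 856] ctr [ 638.9 -159.2] [94.1 11.8] 7.8 med [ 637.4 -158.9   57.6] z98 59.2
[ 537   82  103   49 1911] ctr [580.  129.3] [141.4  13.4] 81.8 med [578.  127.4  52. ] z98 68.9
[ 487  202  153   54 1771] ctr [722.6 149.6] [220.7  12.3] 81.8 med [723.3 148.6  51.8] z98 67.8
[230 139  12  26 197] ctr [661.4 239.8] [25.8 85.4] 82.5 med [659.1 238.6  42.3] z98 49.0
[250 139   7  30  62] ctr [654.1 183.7] [ 7.4 99.4] 82.2 med [653.3 184.   36. ] z98 42.0
[267 146  18  19 225] ctr [647.7 110. ] [58.8 55.9] 0.4 med [646.6 108.8  40.9] z98 47.6
```

View pics/w5.png

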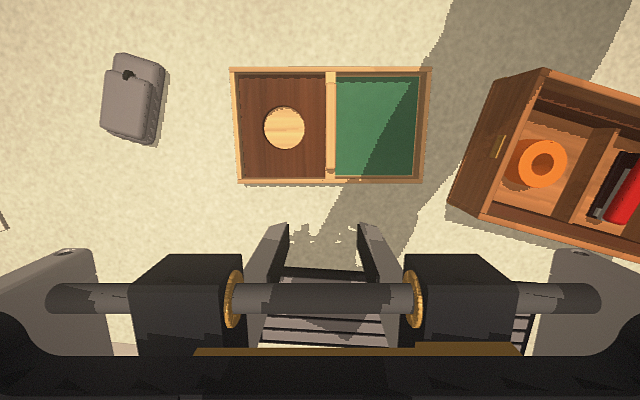

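The tray is seen whole at (330,125) with its handle at column 330, and the roll lies flat in the box at (543,163). Gripping the handle.

Emit:
{"api": "step_arm", "payload": {
  "travel": [
    [-40,-1,0],
    [-73,-1,-10],
    [-73,-1,-40],
    [-73,-1,-80],
    [-73,-1,-120],
    [-73,-1,-155],
    [-73,-1,-172],
    [-73,-1,-178],
    [-73,-1,-178],
    [-73,-1,-178],
    [-73,-1,-178],
    [-73,-1,-178],
    [-73,-1,-178],
    [-73,-1,-178],
    [-73,-1,-178],
    [-73,-1,-178]
  ],
  "rot": [
    [0,0,0],
    [0,0,0],
    [0,0,0],
    [0,0,0],
    [0,0,0],
    [0,0,0],
    [0,0,0],
    [0,0,0],
    [0,0,0],
    [0,0,0],
    [0,0,0],
    [0,0,0],
    [0,0,0],
    [0,0,0],
    [0,0,0],
    [0,0,0]
  ],
  "jaw": [130,130,130,130,130,130,130,130,130,255,255,255,255,255,255,255],
  "grip_force": 50
}}

```text
t: 14.25
position: [0.6396, -0.1585, 0.0298]
tcp_rot: [-0.2, 3.134, 0.002]
contact_force: [-1.0, 4.2, 6.4]
opening: 0.0117
finger_force: 50.0
```

Emit:
{"api": "step_arm", "payload": {
  "travel": [
    [0,0,25],
    [0,0,50],
    [0,0,75],
    [0,0,100],
    [2,25,125],
    [4,50,130],
    [4,80,130],
    [5,110,130],
    [7,140,130],
    [8,170,130],
    [10,200,130],
    [12,230,130],
    [13,260,130],
    [13,290,130],
    [13,310,130],
    [13,322,130],
    [13,322,125],
    [13,322,120],
    [13,322,120],
    [13,322,120]
  ],
  "rot": [
    [0,0,0],
    [0,0,0],
    [0,0,0],
    [0,0,0],
    [0,0,0],
    [0,0,-2],
    [0,0,-4],
    [0,0,-6],
    [0,0,-8],
    [0,0,-10],
    [0,0,-12],
    [0,0,-14],
    [0,0,-15.5],
    [0,0,-15.5],
    [0,0,-15.5],
    [0,0,-15.5],
    [0,0,-15.5],
    [0,0,-15.5],
    [0,0,-15.5],
    [0,0,-15.5]
  ],
  "jaw": [255,255,255,255,255,255,255,255,255,255,255,255,255,255,255,255,255,255,255,255]
}}

```text
t: 15.92
position: [0.6512, 0.1604, 0.1471]
tcp_rot: [-0.227, -3.131, 0.002]
contact_force: [-0.3, -1.0, -3.1]
opening: 0.0118
finger_force: 50.0
```

```bash
python3 - <<'E'
from h import *
s=state(); print(s["t"],s["position"],psi(),s["opening"],s["contact_force"],s["tcp_rot"])
c=cam("wrist"); im,d=grab_frame("wrist"); save("w6.png",im); np.savez("w6.npz",im=im,d=d)
P=cloud(d,c)
blobs(P,0.076,0.09,150); print(); blobs(P,0.14,0.165,150)
c=cam("top"); im,d=grab_frame("top"); np.savez("top6.npz",im=im,d=d);P=cloud(d,c)
blobs(P,0.076,0.09,50); print();blobs(P,0.14,0.17,50)
E
```

```text
15.9167 [0.65119167 0.16042994 0.14705073] 81.68906747642467 0.011841559813116395 [-0.31871791 -0.98687582 -3.0502983 ] [-2.27477043e-01 -3.13092727e+00  2.01348365e-03]
[ 169  116  317   11 3169] ctr [576.3 173.5] [265.6   8.3] 81.7 med [576.1 174.   83.7] z98 85.2
[ 565  116   70   92 1223] ctr [642.5 395.8] [35.9 79. ] 75.4 med [636.5 384.1  83.6] z98 89.7
[600 184  40  23 325] ctr [680.5 427.3] [ 7.3 40.6] 15.7 med [682.2 430.6  81.9] z98 89.6

[ 131  127  384  156 8663] ctr [636.3 161.1] [241. 111.] 81.8 med [597.5 166.9 147. ] z98 148.6
[161 314  43   8 335] ctr [701.3  46.8] [31.4  7.5] 81.7 med [701.3  46.7 147. ] z98 148.1
[306 314  34   8 189] ctr [716.7 149.5] [24.5  7.3] 81.2 med [717.1 149.4 146.8] z98 147.9
[442 314  43   8 337] ctr [731.9 252.3] [31.6  7. ] 82.1 med [731.4 252.7 146.5] z98 147.6
[263 130  39  52 221] ctr [618.6  53.7] [ 87.4 192.4] 53.3 med [587.3  45.1  83. ] z98 88.8
[162 135  20  27  74] ctr [663.7 446.6] [51.  75.8] 57.5 med [679.1 444.5  84. ] z98 89.8
[173 148  16  18  51] ctr [629.4 398.3] [21.8 66.6] 51.1 med [624.7 391.6  86.5] z98 89.8
[ 15 322  14  26  77] ctr [104.8 847. ] [73.2 31.9] 9.1 med [108.3 839.6  82.9] z98 89.5

[268 127  30  47 192] ctr [638.4  78.8] [ 70.8 141.2] 81.7 med [621.3  54.3 146.6] z98 151.4
[291 349  37  14  70] ctr [48.5  7.8] [ 27.2 101. ] 7.1 med [ 56.6   5.6 155.2] z98 169.1
```

View pics/w6.png

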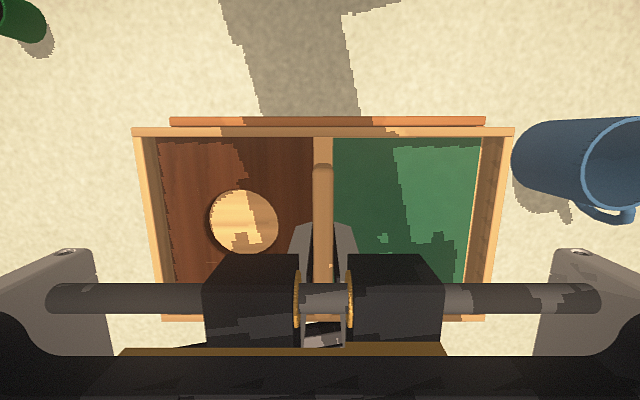

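The tray hangs level over the box, with its near edge at row 130 and the box's near wall at row 120. It needs about +3.5 mm in x and y, so I'll let it settle and check first.

Emit:
{"api": "step_arm", "payload": {
  "travel": [
    [1,1,-5],
    [2,2,-15],
    [2,2,-22],
    [2,2,-22],
    [2,2,-22],
    [2,2,-22],
    [2,2,-22],
    [2,2,-22]
  ],
  "rot": [
    [0,0,0],
    [0,0,0],
    [0,0,0],
    [0,0,0],
    [0,0,0],
    [0,0,0],
    [0,0,0],
    [0,0,0]
  ],
  "jaw": [255,255,255,255,255,255,255,255]
}}

```text
t: 16.68
position: [0.6542, 0.1645, 0.127]
tcp_rot: [0.224, 3.133, 0.0]
contact_force: [0.0, 0.8, -3.9]
opening: 0.0113
finger_force: 50.0
```

```bash
python3 - <<'E'
from h import *
s=state(); print(s["t"],s["position"],psi(),s["contact_force"])
c=cam("wrist"); im,d=grab_frame("wrist"); np.savez("w7.npz",im=im,d=d)
P=cloud(d,c)
blobs(P,0.076,0.09,150); print(); blobs(P,0.118,0.14,150)
E
```

```text
16.6833 [0.65422266 0.1645094  0.1270401 ] 81.80971293093164 [ 0.03638701  0.75587828 -3.8913361 ]
[ 148  111  347   16 4046] ctr [577.7 173.1] [265.6  11.3] 81.8 med [575.9 171.2  83.7] z98 85.2
[ 579  113   61   99 1500] ctr [643.9 394.8] [34.7 78.4] 78.8 med [637.2 383.9  83.2] z98 89.7

[ 131  127  384  156 9143] ctr [640.2 165.3] [240.7 112.1] 81.8 med [601.4 171.1 126.7] z98 128.3
[161 314  43   8 337] ctr [704.9  50.7] [31.2  6.9] 81.5 med [704.6  50.8 126.9] z98 128.1
[306 314  34   8 189] ctr [720.  153.6] [24.5  7. ] 81.4 med [720.4 153.7 126.9] z98 128.1
[442 314  43   8 337] ctr [734.8 256.6] [32.1  7.5] 83.0 med [734.1 256.6 126.8] z98 128.1
```

Emit:
{"api": "step_arm", "payload": {
  "travel": [
    [0,-1,-8],
    [0,-1,-16],
    [0,-1,-24],
    [0,-1,-30],
    [0,-1,-35],
    [0,-1,-39],
    [0,-1,-42],
    [0,-1,-44],
    [0,-1,-44],
    [0,-1,-44]
  ],
  "rot": [
    [0,0,0],
    [0,0,0],
    [0,0,0],
    [0,0,0],
    [0,0,0],
    [0,0,0],
    [0,0,0],
    [0,0,0],
    [0,0,0],
    [0,0,0]
  ],
  "jaw": [255,255,255,255,255,255,255,255,255,255]
}}

```text
t: 17.57
position: [0.6542, 0.1634, 0.0828]
tcp_rot: [0.225, 3.133, 0.0]
contact_force: [0.5, 0.4, -2.8]
opening: 0.0119
finger_force: 50.0
```

```bash
python3 - <<'E'
from h import *
s=state(); print(s["t"],s["position"],psi(),s["contact_force"])
c=cam("wrist"); im,d=grab_frame("wrist"); np.savez("w8.npz",im=im,d=d); save("w8.png",im)
P=cloud(d,c)
blobs(P,0.074,0.095,150)
E
```

```text
17.5667 [0.65420184 0.16344606 0.08278884] 81.80039334654279 [ 0.49584384  0.36814254 -2.77603205]
[  106   106   435   177 21774] ctr [633.8 165.1] [267.  124.5] 81.9 med [596.5 171.3  83. ] z98 84.9
[ 142  314   64   25 1453] ctr [709.6  42.6] [45.4 21.5] 83.6 med [712.2  41.3  83.1] z98 85.0
[304 314  38  24 764] ctr [726.3 151.7] [27.7 20. ] 82.0 med [729.  151.2  82.9] z98 84.8
[ 440  314   64   24 1447] ctr [741.6 260.7] [45.6 21.2] 83.1 med [743.5 261.6  83.1] z98 84.9
```

View pics/w8.png

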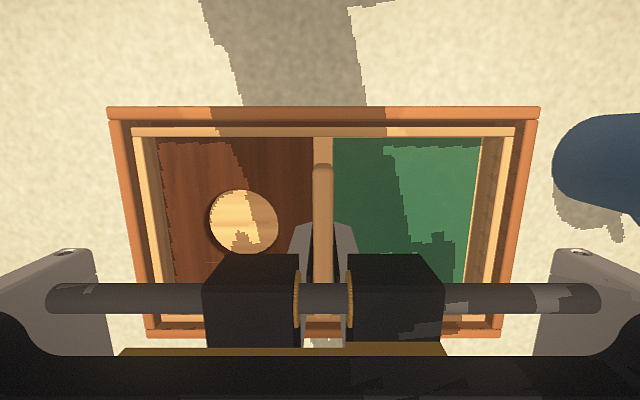

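The tray is inside the box with even gaps all round. Lowering the last millimetre, then releasing.

Emit:
{"api": "step_arm", "payload": {
  "travel": [
    [0,0,-1],
    [0,0,-1.5],
    [0,0,-1.5],
    [0,0,-1.5],
    [0,0,-1.5],
    [0,0,-1.5],
    [0,0,-1.5],
    [0,0,30],
    [0,0,70],
    [0,0,110],
    [0,0,120],
    [0,0,120],
    [0,0,120]
  ],
  "rot": [
    [0,0,0],
    [0,0,0],
    [0,0,0],
    [0,0,0],
    [0,0,0],
    [0,0,0],
    [0,0,0],
    [0,0,0],
    [0,0,0],
    [0,0,0],
    [0,0,0],
    [0,0,0],
    [0,0,0]
  ],
  "jaw": [255,255,150,150,150,150,150,150,150,150,150,150,150]
}}

```text
t: 18.7
position: [0.654, 0.1634, 0.2028]
tcp_rot: [0.225, 3.132, 0.0]
contact_force: [0.6, -0.1, -0.3]
opening: 0.0383
finger_force: 0.0
```

```bash
python3 - <<'E'
from h import *
s=state(); print(s["t"],s["position"],psi(),s["contact_force"],s["opening"])
c=cam("wrist"); im,d=grab_frame("wrist"); np.savez("w9.npz",im=im,d=d)
P=cloud(d,c)
# tray rim heights: points pale (tray) near z 82; compare corners via box-frame
B=np.array([653.5,163,0.])/1000; a=np.radians(-8.2); Rz=np.array([[np.cos(a),-np.sin(a),0],[np.sin(a),np.cos(a),0],[0,0,1]])
Q=(P-B)@Rz*1000
def med(x0,x1,y0,y1):
    m=(Q[...,0]>x0)&(Q[...,0]<x1)&(Q[...,1]>y0)&(Q[...,1]<y1); q=Q[m]; return m.sum(),np.round(np.nanmedian(q[:,2]),1)
for n,r in dict(green1=(-55,-30,15,40),green2=(-55,-30,80,105),green3=(-5,5,80,105),dark1=(-55,-30,-35,-15),dark2=(-55,-30,-105,-85),rec=(-15,5,-70,-50),nearrim1=(-69,-65,60,100),nearrim2=(-69,-65,-100,-60)).items(): print(n,med(*r))
E
```

```text
18.7 [0.65402919 0.16344422 0.20277571] 81.80012650768779 [ 0.60410579 -0.10724652 -0.30142725] 0.038316256851604155
green1 (np.int64(3951), np.float64(316.9))
green2 (np.int64(480), np.float64(57.4))
green3 (np.int64(181), np.float64(57.3))
dark1 (np.int64(2790), np.float64(316.4))
dark2 (np.int64(388), np.float64(66.9))
rec (np.int64(283), np.float64(56.8))
nearrim1 (np.int64(142), np.float64(81.7))
nearrim2 (np.int64(115), np.float64(81.9))
```

Emit:
{"api": "step_arm", "payload": {
  "travel": [
    [-200,-556,-10],
    [-200,-556,-10],
    [-200,-556,-10],
    [-200,-556,-10],
    [-200,-556,-10],
    [-200,-556,-10],
    [-200,-556,-10],
    [-200,-556,-10],
    [-200,-556,-10],
    [-200,-556,-10],
    [-200,-556,-10],
    [-200,-556,-10],
    [-200,-556,-10],
    [-200,-556,-10],
    [-200,-556,-10],
    [-200,-556,-10],
    [-200,-556,-10],
    [-200,-556,-10],
    [-200,-556,-10],
    [-200,-556,-10]
  ],
  "rot": [
    [0,0,-143],
    [0,0,-143],
    [0,0,-143],
    [0,0,-143],
    [0,0,-143],
    [0,0,-143],
    [0,0,-143],
    [0,0,-143],
    [0,0,-143],
    [0,0,-143],
    [0,0,-143],
    [0,0,-143],
    [0,0,-143],
    [0,0,-143],
    [0,0,-143],
    [0,0,-143],
    [0,0,-143],
    [0,0,-143],
    [0,0,-143],
    [0,0,-143]
  ],
  "jaw": [110,110,110,110,110,110,110,110,110,110,110,110,110,110,110,110,110,110,110,110]
}}

```text
t: 20.42
position: [0.4522, -0.391, 0.1885]
tcp_rot: [-3.039, -0.77, 0.005]
contact_force: [-0.4, -0.5, -0.2]
opening: 0.0533
finger_force: 0.0
```

Emit:
{"api": "step_arm", "payload": {
  "travel": [
    [0,0,-20],
    [0,0,-50],
    [0,0,-50],
    [0,0,-50],
    [0,0,-50],
    [0,0,-50]
  ],
  "rot": [
    [0,0,0],
    [0,0,0],
    [0,0,0],
    [0,0,0],
    [0,0,0],
    [0,0,0]
  ],
  "jaw": [110,110,110,110,110,110]
}}

```text
t: 20.92
position: [0.4543, -0.3931, 0.1434]
tcp_rot: [3.042, 0.781, 0.001]
contact_force: [0.2, -0.8, -0.2]
opening: 0.0535
finger_force: 0.0
```

```bash
python3 - <<'E'
from h import *
s=state(); print(s["t"],s["position"],psi(),s["q"])
c=cam("wrist"); im,d=grab_frame("wrist"); np.savez("w10.npz",im=im,d=d); save("w10.png",im)
P=cloud(d,c)
blobs(P,0.007,0.06,150)
E
```

```text
20.9167 [ 0.45431014 -0.3931139   0.14337816] -61.1985354212754 [-8.57293510e-01  3.14569682e-01  1.53987990e+00  1.35972462e-05
  1.28573259e+00  2.10818404e-01]
[ 369    0  110  104 6314] ctr [ 632.2 -407.5] [60.2 94.5] 80.4 med [ 629.  -406.8   33.2] z98 35.4
[  26   63   78   48 2845] ctr [ 430.6 -121.4] [38.8 39.5] 42.5 med [ 433.8 -130.3   47.6] z98 51.3
[ 311  168   25   51 1060] ctr [ 454.8 -394.9] [58.4 24.6] 24.5 med [ 456.2 -394.3   14. ] z98 15.5
```

View pics/w10.png

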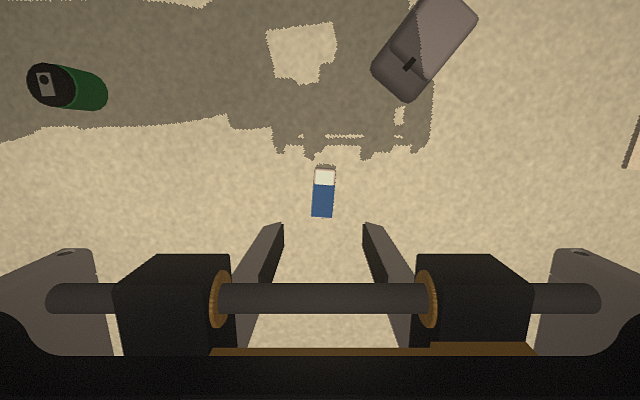

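The eraser lies between the fingers at (323,192), with yaw 24.5°.

Emit:
{"api": "step_arm", "payload": {
  "travel": [
    [0,-1,-40],
    [0,-1,-80],
    [0,-1,-115],
    [0,-1,-132],
    [0,-1,-139],
    [0,-1,-139],
    [0,-1,-139],
    [0,-1,-139],
    [0,-1,-139],
    [0,-1,-139],
    [0,-1,-139],
    [0,-1,-139]
  ],
  "rot": [
    [0,0,-4.3],
    [0,0,-4.3],
    [0,0,-4.3],
    [0,0,-4.3],
    [0,0,-4.3],
    [0,0,-4.3],
    [0,0,-4.3],
    [0,0,-4.3],
    [0,0,-4.3],
    [0,0,-4.3],
    [0,0,-4.3],
    [0,0,-4.3]
  ],
  "jaw": [110,110,110,110,110,110,255,255,255,255,255,255],
  "grip_force": 12
}}

```text
t: 21.97
position: [0.4545, -0.3943, 0.0048]
tcp_rot: [3.068, 0.666, 0.002]
contact_force: [-0.3, 1.2, 5.0]
opening: 0.024
finger_force: 12.0
```

Emit:
{"api": "step_arm", "payload": {
  "travel": [
    [0,0,40],
    [0,0,80],
    [0,0,120],
    [0,0,160],
    [208,617,190],
    [208,617,190],
    [208,617,190],
    [208,617,190],
    [208,617,190],
    [208,617,190],
    [208,617,190],
    [208,617,190],
    [208,617,190],
    [208,617,190],
    [208,617,190],
    [208,617,190],
    [208,617,190],
    [208,617,190],
    [208,617,190],
    [208,617,190]
  ],
  "rot": [
    [0,0,0],
    [0,0,0],
    [0,0,0],
    [0,0,0],
    [0,0,-32.7],
    [0,0,-32.7],
    [0,0,-32.7],
    [0,0,-32.7],
    [0,0,-32.7],
    [0,0,-32.7],
    [0,0,-32.7],
    [0,0,-32.7],
    [0,0,-32.7],
    [0,0,-32.7],
    [0,0,-32.7],
    [0,0,-32.7],
    [0,0,-32.7],
    [0,0,-32.7],
    [0,0,-32.7],
    [0,0,-32.7]
  ],
  "jaw": [255,255,255,255,255,255,255,255,255,255,255,255,255,255,255,255,255,255,255,255]
}}

```text
t: 23.63
position: [0.6619, 0.2265, 0.1934]
tcp_rot: [-3.133, 0.222, 0.0]
contact_force: [-0.2, -1.1, 0.1]
opening: 0.0237
finger_force: 12.0
```

Emit:
{"api": "step_arm", "payload": {
  "travel": [
    [0,0,-30],
    [0,0,-30],
    [0,0,-30],
    [0,0,-30],
    [0,0,-30],
    [0,0,-30]
  ],
  "rot": [
    [0,0,0],
    [0,0,0],
    [0,0,0],
    [0,0,0],
    [0,0,0],
    [0,0,0]
  ],
  "jaw": [255,255,255,255,255,255]
}}

```text
t: 24.13
position: [0.6626, 0.2223, 0.1652]
tcp_rot: [-3.133, 0.227, -0.003]
contact_force: [0.6, -0.1, -0.6]
opening: 0.024
finger_force: 12.0
```

Emit:
{"api": "step_arm", "payload": {
  "travel": [
    [0,0,-30],
    [0,0,-60],
    [0,0,-85],
    [0,0,-97],
    [0,0,-102.5],
    [0,0,-102.5],
    [0,0,-102.5],
    [0,0,-102.5],
    [0,0,-102.5],
    [0,0,-102.5],
    [0,0,-102.5],
    [0,0,-70],
    [0,0,-30],
    [0,0,10],
    [0,0,40],
    [0,0,40],
    [0,0,40],
    [0,0,40]
  ],
  "rot": [
    [0,0,0],
    [0,0,0],
    [0,0,0],
    [0,0,0],
    [0,0,0],
    [0,0,0],
    [0,0,0],
    [0,0,0],
    [0,0,0],
    [0,0,0],
    [0,0,0],
    [0,0,0],
    [0,0,0],
    [0,0,0],
    [0,0,0],
    [0,0,0],
    [0,0,0],
    [0,0,0]
  ],
  "jaw": [255,255,255,255,255,255,255,140,140,140,140,140,140,140,140,140,140,140]
}}

```text
t: 25.63
position: [0.6613, 0.2233, 0.2028]
tcp_rot: [3.133, -0.224, -0.002]
contact_force: [-0.1, 0.2, -0.1]
opening: 0.0421
finger_force: 0.0
```

```bash
python3 - <<'E'
from h import *
s=state(); print(s["t"],s["position"],psi(),s["opening"])
im,d=grab_frame("top"); save("top11.png",cv2.resize(im[110:200,190:320],None,fx=5,fy=5))
P=cloud(d,cam("top")); x,y=P[...,0],P[...,1]
blobs(P,0.064,0.08,10,(abs(x-.663)<.055)&(abs(y-.228)<.04))
E
```

```text
25.6333 [0.66129629 0.22334099 0.20276675] -98.19482610856014 0.042137853205293466
[240 141   4  12  27] ctr [669.8 213. ] [37.4  9.3] 11.0 med [674.5 214.4  70. ] z98 74.5
```

Emit:
{"api": "step_arm", "payload": {
  "travel": [
    [-231,-343,0],
    [-231,-343,0],
    [-231,-343,0],
    [-231,-343,0],
    [-231,-343,0],
    [-231,-343,0],
    [-231,-343,0],
    [-231,-343,0],
    [-231,-343,0],
    [-231,-343,0],
    [-231,-343,0],
    [-231,-343,-40],
    [-231,-343,-50],
    [-231,-343,-50],
    [-231,-343,-50],
    [-231,-343,-50]
  ],
  "rot": [
    [0,0,0],
    [0,0,0],
    [0,0,0],
    [0,0,0],
    [0,0,0],
    [0,0,0],
    [0,0,0],
    [0,0,0],
    [0,0,0],
    [0,0,0],
    [0,0,0],
    [0,0,0],
    [0,0,0],
    [0,0,0],
    [0,0,0],
    [0,0,0]
  ],
  "jaw": [10,10,10,10,10,10,10,10,10,10,10,10,10,10,10,10]
}}

```text
t: 27.02
position: [0.4315, -0.1191, 0.1539]
tcp_rot: [-3.134, 0.222, -0.0]
contact_force: [1.3, 1.2, -0.1]
opening: 0.0902
finger_force: 0.0
```

```bash
python3 - <<'E'
from h import *
s=state(); print(s["t"],s["position"],psi(),s["opening"])
im,d=grab_frame("wrist"); save("w12.png",im); P=cloud(d,cam("wrist"))
blobs(P,0.046,0.06,150); blobs(P,0.03,0.06,150)
im,d=grab_frame("top"); t=cv2.resize(im[110:200,190:320],None,fx=4,fy=4)
w=cv2.resize(im[0:1],(1,1))
a=cv2.imread("pics/w12.png")[...,::-1]; a=cv2.resize(a,(576,360)); 
save("c12.png",np.hstack([cv2.resize(a[:, :],(400,250)),cv2.resize(t,(361,250))]))
P=cloud(d,cam("top")); x,y=P[...,0],P[...,1]
blobs(P,0.064,0.08,10,(abs(x-.663)<.055)&(abs(y-.228)<.04))
E
```

```text
27.0167 [ 0.43147427 -0.11907364  0.1538645 ] -98.11521935314295 0.09020605685374745
[   0    0   56   32 1351] ctr [634.7 109. ] [48. 25.] 82.1 med [637.3 110.2  57.5] z98 59.2
[  15    0  126  102 1147] ctr [574.6  77.4] [ 69.4 146. ] 28.3 med [589.5  37.2  52.6] z98 59.9
[  0  86 103   2 204] ctr [577.1 116.4] [99.3  0.7] 82.0 med [577.2 115.6  54.3] z98 58.5
[305 183  36  35 975] ctr [ 431.4 -120.3] [36.9 36.7] 31.9 med [ 431.9 -120.3   50.4] z98 52.3
[   0    0   56   32 1351] ctr [634.7 109. ] [48. 25.] 82.1 med [637.3 110.2  57.5] z98 59.2
[   0    0  151  104 2482] ctr [574.6  95.3] [ 79.7 179.5] 23.3 med [589.1  37.3  44.9] z98 59.6
[  0  86 103   2 204] ctr [577.1 116.4] [99.3  0.7] 82.0 med [577.2 115.6  54.3] z98 58.5
[ 305  179   36   39 1099] ctr [ 432.  -120.2] [37.8 37.9] 63.3 med [ 433.7 -120.5   50.3] z98 52.2
[233 140  11  18 141] ctr [663.4 227.4] [29.7 57.1] 84.8 med [660.7 224.2  70.1] z98 75.7
```

View pics/c12.png

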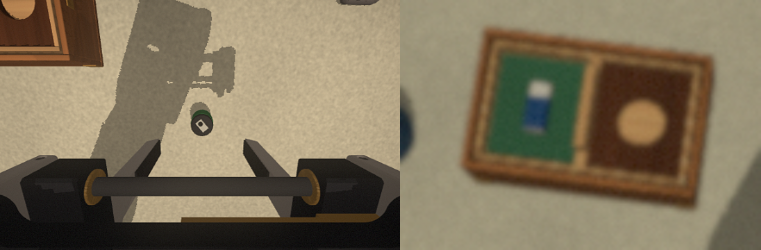

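The eraser lies in the green half (right panel 540,105), and the sharpener is between the fingers (left panel 202,120).

Emit:
{"api": "step_arm", "payload": {
  "travel": [
    [0,-1,-40],
    [0,-1,-80],
    [0,-1,-115],
    [0,-1,-133],
    [0,-1,-140],
    [0,-1,-140],
    [0,-1,-140],
    [0,-1,-140],
    [0,-1,-140],
    [0,-1,-140],
    [0,-1,-140],
    [0,-1,-140],
    [0,-1,-140],
    [0,-1,-140]
  ],
  "rot": [
    [0,0,0],
    [0,0,0],
    [0,0,0],
    [0,0,0],
    [0,0,0],
    [0,0,0],
    [0,0,0],
    [0,0,0],
    [0,0,0],
    [0,0,0],
    [0,0,0],
    [0,0,0],
    [0,0,0],
    [0,0,0]
  ],
  "jaw": [10,10,10,10,10,10,255,255,255,255,255,255,255,255],
  "grip_force": 15
}}

```text
t: 28.28
position: [0.4309, -0.1206, 0.0136]
tcp_rot: [-3.133, 0.225, -0.0]
contact_force: [0.0, -0.3, 0.6]
opening: 0.0406
finger_force: 0.3
```

Emit:
{"api": "step_arm", "payload": {
  "travel": [
    [0,0,0],
    [0,0,0],
    [0,0,0],
    [0,0,40],
    [0,0,80],
    [0,0,120],
    [0,0,155],
    [214,224,155],
    [214,224,155],
    [214,224,155],
    [214,224,155],
    [214,224,155],
    [214,224,155],
    [214,224,155],
    [214,224,155],
    [214,224,155],
    [214,224,155],
    [214,224,155],
    [214,224,155],
    [214,224,155]
  ],
  "rot": [
    [0,0,0],
    [0,0,0],
    [0,0,0],
    [0,0,0],
    [0,0,0],
    [0,0,0],
    [0,0,0],
    [0,0,0],
    [0,0,0],
    [0,0,0],
    [0,0,0],
    [0,0,0],
    [0,0,0],
    [0,0,0],
    [0,0,0],
    [0,0,0],
    [0,0,0],
    [0,0,0],
    [0,0,0],
    [0,0,0]
  ],
  "jaw": [255,255,255,255,255,255,255,255,255,255,255,255,255,255,255,255,255,255,255,255]
}}

```text
t: 29.95
position: [0.6441, 0.1021, 0.1685]
tcp_rot: [3.133, -0.227, -0.001]
contact_force: [-0.2, 0.4, -0.1]
opening: 0.0399
finger_force: 15.0
```

```bash
python3 - <<'E'
from h import *
s=state(); print(s["t"],s["position"],psi(),s["opening"],s["finger_force"])
im,d=grab_frame("wrist"); save("w13.png",im); P=cloud(d,cam("wrist"))
blobs(P,0.076,0.09,150)
blobs(P,0.15,0.215,150)
E
```

```text
29.95 [0.6440531  0.10210384 0.16852614] -98.29474519322261 0.03991333514732615 14.999879567767493
[  108   115   292   165 10302] ctr [654.9 162.8] [266.7 165.1] 81.8 med [708.7 178.9  82.8] z98 85.3
[  0 205  60  51 835] ctr [666.5 393.1] [66.5 20.6] 34.0 med [664.2 382.7  83.1] z98 89.6
[ 261  205  124   78 5801] ctr [646.7 100.7] [64.  33.6] 82.0 med [651.1 100.  204.3] z98 212.7
```

View pics/w13.png

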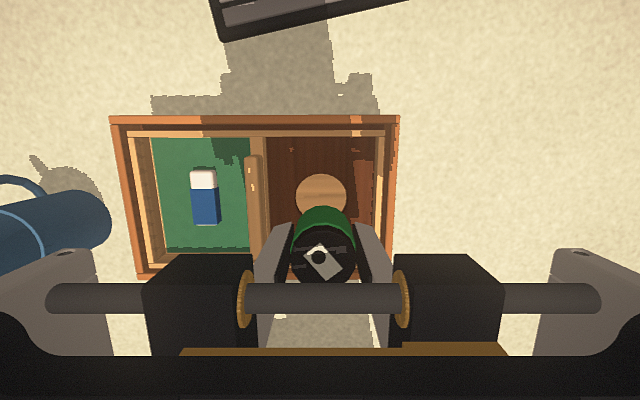

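Emit:
{"api": "step_arm", "payload": {
  "travel": [
    [0.5,0.5,-25],
    [0.5,0.5,-50],
    [0.5,0.5,-70],
    [0.5,0.5,-78],
    [0.5,0.5,-78],
    [0.5,0.5,-78],
    [0.5,0.5,-78]
  ],
  "rot": [
    [0,0,0],
    [0,0,0],
    [0,0,0],
    [0,0,0],
    [0,0,0],
    [0,0,0],
    [0,0,0]
  ],
  "jaw": [255,255,255,255,255,255,255]
}}

```text
t: 30.58
position: [0.6467, 0.1037, 0.0924]
tcp_rot: [-3.133, 0.225, -0.005]
contact_force: [-0.5, 0.2, -0.1]
opening: 0.04
finger_force: 15.0
```

Emit:
{"api": "step_arm", "payload": {
  "travel": [
    [-1,0,-8],
    [-1,0,-14],
    [-1,0,-18],
    [-1,0,-21.5],
    [-1,0,-21.5],
    [-1,0,-21.5],
    [-1,0,-21.5],
    [-1,0,-21.5]
  ],
  "rot": [
    [0,0,0],
    [0,0,0],
    [0,0,0],
    [0,0,0],
    [0,0,0],
    [0,0,0],
    [0,0,0],
    [0,0,0]
  ],
  "jaw": [255,255,255,255,255,255,255,255]
}}

```text
t: 31.25
position: [0.6442, 0.1039, 0.0703]
tcp_rot: [3.133, -0.224, -0.001]
contact_force: [-2.7, 0.1, 6.5]
opening: 0.0401
finger_force: 15.0
```

Contact came at the expected depth for the recess floor. Releasing.

Emit:
{"api": "step_arm", "payload": {
  "travel": [
    [0,0,0],
    [0,0,0],
    [0,0,0],
    [0,0,0],
    [0,0,0],
    [0,0,30],
    [0,0,70],
    [0,0,110],
    [0,0,130],
    [0,0,130],
    [0,-250,130],
    [0,-250,130],
    [0,-250,130],
    [0,-250,130],
    [0,-250,130],
    [0,-250,130],
    [0,-250,130],
    [0,-250,130],
    [0,-250,130]
  ],
  "rot": [
    [0,0,0],
    [0,0,0],
    [0,0,0],
    [0,0,0],
    [0,0,0],
    [0,0,0],
    [0,0,0],
    [0,0,0],
    [0,0,0],
    [0,0,0],
    [0,0,0],
    [0,0,0],
    [0,0,0],
    [0,0,0],
    [0,0,0],
    [0,0,0],
    [0,0,0],
    [0,0,0],
    [0,0,0]
  ],
  "jaw": [100,100,100,100,100,100,100,100,100,100,100,100,100,100,100,100,100,100,100]
}}

```text
t: 32.83
position: [0.6435, -0.1456, 0.1972]
tcp_rot: [-3.132, 0.225, 0.004]
contact_force: [0.0, -0.2, 0.1]
opening: 0.0571
finger_force: 0.0
```

```bash
python3 - <<'E'
from h import *
s=state(); print(s["t"],s["position"],s["opening"])
im,d=grab_frame("top"); P=cloud(d,cam("top")); x,y=P[...,0],P[...,1]
blobs(P,0.09,0.13,20,(abs(x-.655)<.08)&(abs(y-.165)<.13))
i2,d2=grab_frame("scene"); 
save("fin.png",np.hstack([cv2.resize(im[110:200,190:320],(390,270)),cv2.resize(i2[140:260,320:493],(390,270))]))
P=cloud(d2,cam("scene")); x,y=P[...,0],P[...,1]
blobs(P,0.09,0.13,20,(abs(x-.655)<.08)&(abs(y-.165)<.13))
E
```

```text
32.8333 [ 0.64353634 -0.1455948   0.19724608] 0.057103391195874806
[252 134   9  31 142] ctr [651.8 165.6] [13.  93.5] 82.1 med [651.4 164.6 108.6] z98 115.0
[269 146  13  13 134] ctr [641.8 106.1] [37.2 36.3] 66.6 med [640.2 106.  105.9] z98 112.0
[389 174  27  21 221] ctr [653.9 159.5] [15.2 97. ] 83.0 med [658.  156.8 103.2] z98 110.3
[378 186  14  12 146] ctr [644.4  99.9] [35.3 36.6] 40.4 med [649.1  95.1 104.4] z98 107.7
```

View pics/fin.png

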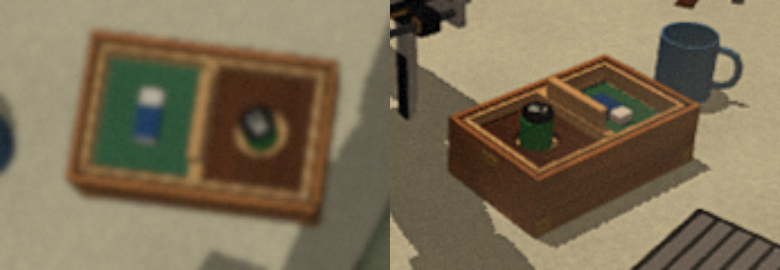

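The sharpener stands in the recess, with its top at about 106 mm where 107 is expected. The eraser lies in the green half and the tray is home.

```bash
python3 -c "
from workcell import *
print(close_job())"
```

```text
the job is handed in; nothing more can be done
None
```

The box is packed in the order asked and handed in at about 33 s of the 128 s limit; the last pictures and depth readings show everything in its place, and the mug and mouse were not touched.

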